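# Close the cake case on the cafe counter

### The arm

A 6-joint arm with a two-finger parallel gripper is mounted at the origin on the work surface. World frame = base frame: x ahead of the robot, y to its left, z up, the work surface at z = 0. Lengths are in m, angles in rad, forces in N, time in s.
With the tool pointing down it reaches from about 0.375 to 0.925 m from the base axis. Payload 5.7 kg.
Tool frame: the origin (TCP) lies at the very end of the fingers, on their centre line; the grasp point (between the pads) lies 19 mm behind it; z points along the fingers, y is the line along which they close (so a half turn about z gives the same grasp; the last joint's range is limited). The gripper opens to 85 mm and grips with 20 to 120 N. Pads are 22 mm wide; open, the fingers measure 114 mm over their backs; the gripper's body (76 mm by 85 mm) begins 54 mm behind the grasp point. The pads swing forward as they close: fully open they stand 13 mm farther back than shut.
Start: joints at [1.044, 0.359, 1.51, -0, 1.272, -0.115], TCP at [0.24, 0.55, 0.231] pointing down, gripper open.
Joint ranges: [-2.97, 2.97], [-1.01, 2.36], [0.21, 2.38], [-0.96, 4.11], [0.2, 2.71], [-2.98, 2.98]. Speed limits (rad/s): [2.39, 2.39, 3.14, 3.14, 3.14, 3.14].

### API

Orientations are given as a unit quaternion [x, y, z, w].
In Python, from rig import ctrl gives the robot as it stands. The module is installed in compiled form; this text tells all that it offers. Calls block until the motion is done:
- ctrl.movep(position, orientation): joint-space move of the TCP to a pose.
- ctrl.move_linear(position, rotation=None, velocity=0.15, stop_force=None): straight line of the TCP; rotation=None keeps the orientation; velocity is the mean speed in m/s. With stop_force (N) it stops when the force on the tool has changed by that much, and returns True; else False.
- ctrl.move_joints(angles): joint-space move.
- ctrl.let_go() and ctrl.grab(): open the fingers fully, or close them until they stop; the grip force is fixed at half the most.
- ctrl.pause(seconds).
- ctrl.inverse_kinematics(position, orientation): joint angles nearest the present ones, or None.
- ctrl.read_state(): the state.
- ctrl.snapshot(name): name is "scene" or "top" or "wrist"; returns (picture, depth): 420x560x3 uint8, red, green, blue; 420x560 float32, m along the optical axis (not along the pixel's ray), 0 where there is no reading.
- ctrl.calibration(name): a dict with "fx", "fy", "cx", "cy" (pixels), "dist_coeffs" ([k1, k2, p1, p2, k3] as OpenCV has them; the pictures are not rectified), "R" (3x3) and "t" (3): a world point X has camera coordinates R X + t. Camera axes: x right, y down, z forward; pixel columns grow to the right and rows downward; lengths in m; the calibration is good to about 2 mm. A picture is of the moment at which its call begins: read the wrist's pose just before it. calibration takes no time and is no camera call; for the wrist camera it gives the pose at the moment of the call.
A pose or a line that the arm cannot do raises ctrl.PlanningError and nothing moves.
- ctrl.sign_off(): hands the job in; it is judged then, once.
Trained networks look in the newest picture that a camera, given by its name, has taken for a name from the list of things; names that differ only in an ending like _2 or _b are one class to them, and where a whole thing is asked for, a point or a joint stands for the part that bears it (a point fixed in the world has none). Each returns a list of dicts, best first, with "conf" (0 to 1); they miss things now and then, are a little off and sometimes report something else, mostly with a low value. They report only what shows in the picture. A call takes as long as a camera call.
- ctrl.find_in(name, camera): "box" ([centre column, centre row, width, height] in pixels, round what is visible of it).
- ctrl.outline_of(name, camera): "mask" (420x560 bool, what is visible of it) and "box" ([centre column, centre row, width, height] in pixels, round what is visible of it).
The state is a dict: "t": time; "joint_positions": joint angles; "qvel": joint speeds; "joint_torque": joint torques, N m; "tcp_pos": TCP position; "tcp_rot": TCP orientation; "ft_force": force on the tool from outside, world axes, zero at the start; "wrist_torque": the same for the moment, N m; "grip_width": finger opening in m; "grip_force": force on a finger pad.
Only numpy, scipy, OpenCV 4.12 (cv2) and the standard library are available. Lean on these libraries where they do the work, as an engineer would, in place of code of your own. Each camera call takes 0.05 s, during which the arm holds its last target. There are 200 camera calls.

### The job

Slide the door of the wooden cake case (the one with the muffins) fully shut against its frame by its black handle, then let go of it. Leave the white cup case's door open as it is, so that the cups can dry, and do not disturb the milk pitcher and the jar standing beside them.

Things in the scene. Friction and masses are not known exactly. Their poses are not given: they have to be found in the camera images.
- cake_case: cake case: brown wooden frame, clear top, six muffins inside. Fixed, 280 mm wide (y), 180 deep (x), 160 high. Origin: centre of the underside; z up; front with the door faces -x, roughly the robot; y along the door track. The +y half of the front is the opening, the other half a fixed clear pane. The door (140 wide, 128 high) slides in front of the pane and closes towards the case's +y, against the side wall
- cake_door (a joint): how far the cake case's door is open, m: 0 fully closed, 0.115 fully open; it starts 65 to 112 mm open. It slides along the case's y, closing towards +y; weighs about 0.4 kg, takes about 3 N to push and stays where it is left
- cake_handle (a point): black upright bar on the cake case's door: 14 mm thick, from 70 to 158 mm above the counter, centreline 35 mm out from the case's front face, on two 8 mm stems at 85 and 135 mm height. The point is the centre of the bar's upper end. When closed it is at y = +60 mm in the case's frame
- cup_handle (a point): the same kind of bar handle, on the door of the cup case: a case of the same build and size with a white frame and six white cups inside, standing beside the cake case. The point is the centre of the bar's upper end, 158 mm above the counter. That door starts partly or almost fully open and must stay as it is
- pitcher: loose steel milk pitcher, 84 mm across with a side handle, 100 mm high; origin at the centre of its underside, z up. A bystander
- jar: loose amber glass jar with a red lid, 72 mm across, 100 mm high; origin at the centre of its underside, z up. A bystander

How it is judged:
By the outcome, as a careful person would: the job done as asked, in the order asked, and still so for the second after the job is handed in, with the robot touching nothing.
It also fails if it takes over 29 s, if anything falls off the work surface, if the arm or the gripper's body presses on something with over 40 N, if the wrist force passes 120 N, or if a joint passes its speed limit or range.

## Working session

There is one attempt and no reset: what is moved stays moved. The work goes in short steps, each a Python script; the robot and the scene stay as the last script left them, time stands still between calls to the robot, and variables do not carry over. Pictures are saved under pics/ and viewed, at most 10 in all, crops included, and the job is handed in when it is done.

```bash
mkdir -p pics
python3 - <<'E'
from rig import ctrl
import numpy as np,cv2
ims=[]
for c in ["scene","top"]:
    p,d=ctrl.snapshot(c); np.savez(c,p=p,d=d,**{k:np.array(v) for k,v in ctrl.calibration(c).items()})
    cv2.imwrite(f"pics/{c}.png",p[:,:,::-1])
    for n in ["cake_case","cake_handle","cup_handle","pitcher","jar"]:
        r=ctrl.find_in(n,c); print(c,n,[(np.round(q["box"]).tolist(),round(q["conf"],2)) for q in r[:3]])
    k=ctrl.calibration(c);print(k)
print(ctrl.read_state()["t"])
E
```

```text
scene cake_case [([300.0, 282.0, 123.0, 146.0], 0.71)]
scene cake_handle []
scene cup_handle [([249.0, 149.0, 8.0, 20.0], 0.62), ([376.0, 377.0, 36.0, 46.0], 0.6)]
scene pitcher [([244.0, 114.0, 30.0, 35.0], 0.79)]
scene jar [([374.0, 377.0, 39.0, 47.0], 0.82), ([332.0, 241.0, 12.0, 16.0], 0.62)]
{'fx': 541.1254437164569, 'fy': 541.1254437164569, 'cx': 276.38750775794364, 'cy': 208.88470484300106, 'dist_coeffs': array([0.06375408, 0.        , 0.        , 0.        , 0.        ]), 'R': array([[-0.88826398,  0.45910025,  0.01463063],
       [ 0.351074  ,  0.69910598, -0.62289476],
       [-0.2961995 , -0.54815854, -0.78216882]]), 't': array([ 0.49579874, -0.11332986,  1.70068725])}
top cake_case [([216.0, 215.0, 100.0, 77.0], 0.92)]
top cake_handle [([228.0, 244.0, 46.0, 12.0], 0.62)]
top cup_handle [([357.0, 225.0, 47.0, 20.0], 0.55)]
top pitcher [([433.0, 261.0, 41.0, 41.0], 0.61), ([228.0, 246.0, 48.0, 14.0], 0.6)]
top jar [([122.0, 228.0, 29.0, 24.0], 0.88)]
{'fx': 533.7092772614197, 'fy': 533.7092772614197, 'cx': 281.8596601151051, 'cy': 214.60299805739277, 'dist_coeffs': array([-0.10545974,  0.        ,  0.        ,  0.        ,  0.        ]), 'R': array([[-0.0153938 , -0.99987273, -0.00419096],
       [-0.98648396,  0.01587125, -0.16308738],
       [ 0.16313314,  0.00162378, -0.98660273]]), 't': array([-4.85537530e-04,  5.86763229e-01,  1.57354419e+00])}
0.6
```

View pics/scene.png

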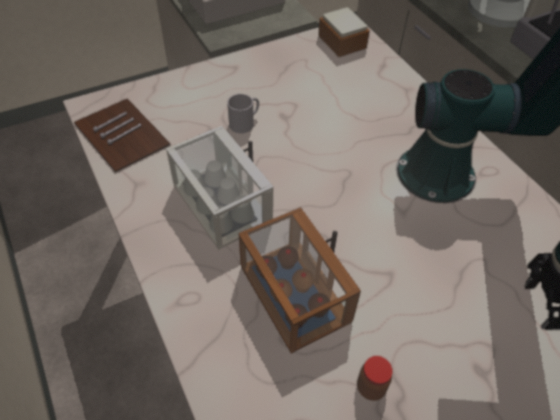

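View pics/top.png

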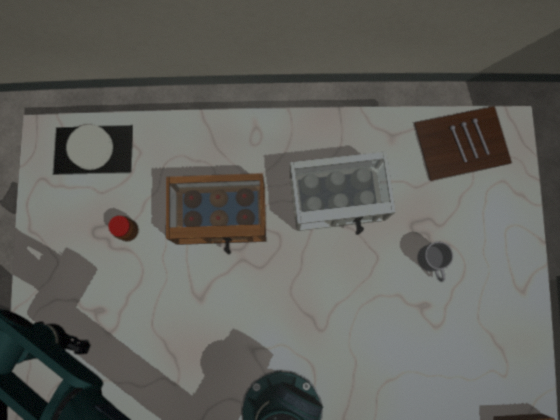

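The scene view shows the brown case at (300,280) with its handle at (333,243), and the white case beside it with its handle at (250,150). In the top view the cake handle's top is at about (228,245), the cup handle at (360,227), the jar at (122,228) and the pitcher at (436,258).

```bash
cat > h.py <<'E'
import numpy as np,cv2
def cloud(d,k):
    "world point per pixel"
    K=np.array([[k["fx"],0,k["cx"]],[0,k["fy"],k["cy"]],[0,0,1]],float)
    h,w=d.shape; uv=np.stack(np.meshgrid(np.arange(w),np.arange(h)),-1).reshape(-1,1,2).astype(float)
    n=cv2.undistortPoints(uv,K,k["dist_coeffs"])[:,0]
    P=np.c_[n,np.ones(len(n))]*d.reshape(-1,1)
    W=(P-k["t"])@np.asarray(k["R"]); W[d.ravel()==0]=np.nan
    return W.reshape(h,w,3)
E
python3 - <<'E'
from h import *
for c in ["top","scene"]:
    z=np.load(c+".npz"); k={n:z[n] for n in z.files}; p=z["p"]; d=z["d"]; W=cloud(d,k)
    hsv=cv2.cvtColor(p,cv2.COLOR_RGB2HSV).astype(int)
    ok=np.isfinite(W[...,2])&(W[...,0]>.3)&(W[...,0]<.85)
    br=ok&(hsv[...,0]<20)&(hsv[...,1]>110)&(abs(W[...,2]-.16)<.012)&(abs(W[...,1]-.15)<.25)
    q=W[br]; r=cv2.minAreaRect((q[:,:2]*1000).astype(np.float32)); print(c,"rect",br.sum(),r,np.median(q[:,2]))
    print(np.round(cv2.boxPoints(r)))
    dk=ok&(hsv[...,2]<70)&(W[...,2]>.07)&(W[...,2]<.2)
    n,l,s,cen=cv2.connectedComponentsWithStats(dk.astype(np.uint8))
    for i in range(1,n):
        if s[i,4]>5: 
            q=W[l==i]; print(np.round(cen[i]),s[i,4],np.round(q.min(0),3),np.round(q.max(0),3),"top",np.round(np.median(q[q[:,2]>.145],0),3))
    for nm,(u,v) in (dict(jar=(122,228),pit=(436,258)) if c=="top" else dict(jar=(376,370),pit=(241,110))).items(): print(nm,W[v,u])
E
```

```text
top rect 1947 ((597.1467895507812, 182.0294647216797), (180.11428833007812, 278.5171813964844), 0.8802958726882935) 0.1596335437273287
[[505. 320.]
 [509.  41.]
 [689.  44.]
 [685. 323.]]
[348. 179.] 15 [ 0.653 -0.204  0.155] [ 0.678 -0.195  0.163] top [ 0.67  -0.201  0.16 ]
[174. 187.] 43 [0.641 0.286 0.152] [0.665 0.313 0.164] top [0.656 0.296 0.159]
[322. 189.] 36 [ 0.626 -0.143  0.15 ] [ 0.66  -0.117  0.165] top [ 0.638 -0.123  0.157]
[371. 186.] 9 [ 0.642 -0.27   0.15 ] [ 0.654 -0.263  0.163] top [ 0.649 -0.267  0.156]
[202. 208.] 951 [0.539 0.14  0.148] [0.647 0.275 0.17 ] top [0.595 0.231 0.159]
[245. 206.] 610 [0.543 0.066 0.148] [0.648 0.128 0.171] top [0.597 0.094 0.159]
[352. 189.] 9 [ 0.636 -0.218  0.154] [ 0.643 -0.208  0.162] top [ 0.639 -0.212  0.16 ]
[257. 200.] 39 [0.575 0.055 0.149] [0.638 0.063 0.165] top [0.614 0.06  0.159]
[351. 195.] 27 [ 0.61  -0.217  0.155] [ 0.633 -0.194  0.166] top [ 0.624 -0.208  0.159]
[304. 197.] 14 [ 0.61  -0.082  0.155] [ 0.627 -0.068  0.165] top [ 0.618 -0.074  0.159]
[326. 200.] 38 [ 0.59  -0.151  0.153] [ 0.626 -0.127  0.166] top [ 0
[... 1357 characters left out ...]
] [0.689 0.061 0.141] top [nan nan nan]
[291. 311.] 946 [0.581 0.108 0.07 ] [0.69  0.324 0.158] top [0.656 0.321 0.152]
[283. 266.] 8 [0.631 0.178 0.158] [0.64  0.188 0.163] top [0.636 0.182 0.161]
[290. 266.] 16 [0.612 0.183 0.156] [0.63  0.191 0.165] top [0.623 0.189 0.16 ]
[312. 297.] 20 [0.599 0.276 0.154] [0.63  0.291 0.161] top [0.617 0.282 0.158]
[347. 307.] 40 [0.53  0.316 0.073] [0.545 0.322 0.151] top [0.542 0.319 0.147]
[300. 306.] 21 [0.643 0.281 0.155] [0.662 0.304 0.163] top [0.649 0.289 0.159]
[365. 382.] 12 [0.582 0.471 0.07 ] [0.589 0.488 0.077] top [nan nan nan]
jar [0.55797835 0.47438581 0.09539605]
pit [ 0.46266907 -0.43295138  0.09764393]
  return _methods._mean(a, axis=axis, dtype=dtype,
  ret = um.true_divide(
```

Run:
```python
from rig import ctrl
import numpy as np,cv2
from scipy.spatial.transform import Rotation as R
yaw=0.0137; ex=np.array([np.cos(yaw),np.sin(yaw),0]); ey=np.array([-ex[1],ex[0],0]); dn=np.array([0,0,-1.])
def cands():
    for s in (1,-1):
        y=s*ey; yield R.from_matrix(np.c_[np.cross(y,dn),y,dn]).as_quat()
q0=R.from_quat(ctrl.read_state()["tcp_rot"])
q=min(cands(),key=lambda q:(R.from_quat(q)*q0.inv()).magnitude())
p=np.array([.473,.152,.25])
print(ctrl.inverse_kinematics(p,q))
ctrl.movep(p,q)
im,_=ctrl.snapshot("wrist"); cv2.imwrite("pics/w1.png",im[:,:,::-1])
im,_=ctrl.snapshot("scene"); cv2.imwrite("pics/s1.png",im[100:340,180:480,::-1])
np.save("q.npy",q); s=ctrl.read_state(); print(s["t"],s["tcp_pos"],s["ft_force"])
```

```text
[ 1.71800215e-01  1.91429785e-01  1.70159216e+00 -4.44089210e-16
  1.24857070e+00 -1.41269611e+00]
2.3917 [0.47288605 0.15278744 0.24997278] [0.15886155 0.0411641  0.39136385]
```

View pics/w1.png

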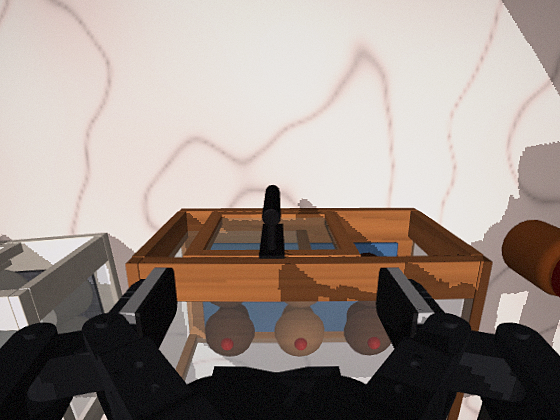

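The wrist view shows the handle with its top end at about (271,252), between the open fingers (160 and 400), in front of the brown case. I'll check that by depth, then grasp.

Run:
```python
from rig import ctrl
from h import *
k=ctrl.calibration("wrist"); im,d=ctrl.snapshot("wrist"); W=cloud(d,k)
m=(im.max(-1)<60)&(W[...,2]>.09)&(W[...,2]<.165); m[:, :240]=0; m[:,300:]=0; m[280:]=0
q=W[m]; t=q[q[:,2]>.15]; print(m.sum(),q.min(0),q.max(0)); print("top",len(t),t.min(0),t.max(0),np.median(t,0))
b=q[(q[:,2]<.14)];print(np.median(b,0))
x,y=.473,float(np.median(q[:,1]))
if abs(y-.152)<.015:
    hit=ctrl.move_linear([x,y,.121],velocity=.1,stop_force=8); print("hit",hit)
    if not hit: ctrl.grab()
s=ctrl.read_state(); print(s["t"],s["tcp_pos"],s["ft_force"],s["grip_width"],s["grip_force"])
im,_=ctrl.snapshot("wrist"); cv2.imwrite("pics/w2.png",im[:,:,::-1])
```

```text
1283 [0.46758113 0.14022528 0.09043895] [0.51014817 0.16586818 0.15921402]
top 316 [0.46780579 0.14332618 0.15000689] [0.51008876 0.16297243 0.15921402] [0.47376071 0.14990575 0.15693282]
[0.50014494 0.15005637 0.1311102 ]
hit False
4.5417 [0.4730147  0.15000043 0.12120676] [-0.2898311  -0.44509369  4.28974092] 0.012338576024805757 58.354092836380005
```

View pics/w2.png

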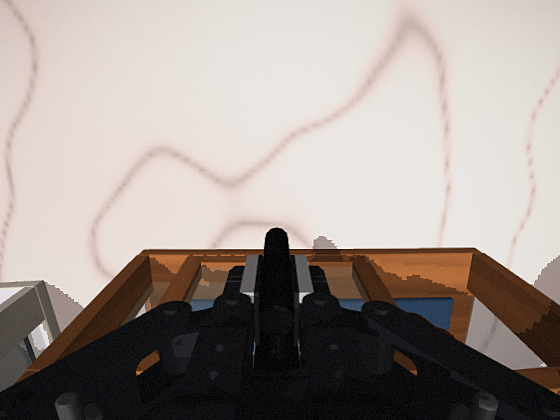

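The bar at (275,270) sits between both pads, width 12 mm, so it is grasped. Next I slide it along the track until it meets the stop.

Run:
```python
from rig import ctrl
from h import *
ey=np.array([-np.sin(.0137),np.cos(.0137),0])
p0=np.array(ctrl.read_state()["tcp_pos"])
def rep(n):
    s=ctrl.read_state(); print(n,round(s["t"],2),np.round(s["tcp_pos"],4),np.round(s["ft_force"],1),round(s["grip_width"],4),"travel",round((np.array(s["tcp_pos"])-p0)@ey,4))
print(ctrl.move_linear(p0+ey*.075,velocity=.06,stop_force=25)); rep("a")
c=np.array(ctrl.read_state()["tcp_pos"])
print(ctrl.move_linear(c+ey*(.108-(c-p0)@ey),velocity=.03,stop_force=20)); rep("b")
ctrl.pause(.2); rep("c")
im,_=ctrl.snapshot("wrist"); cv2.imwrite("pics/w3.png",im[:,:,::-1])
```

```text
False
a 5.99 [0.4717 0.2255 0.1212] [-2.9  0.9  4.2] 0.0125 travel 0.0755
True
b 6.62 [0.4714 0.2382 0.1212] [-0.4 -2.8  4.2] 0.0123 travel 0.0883
c 6.83 [0.4714 0.2383 0.1212] [ 1.6 -2.9  3.4] 0.0126 travel 0.0883
```

View pics/w3.png

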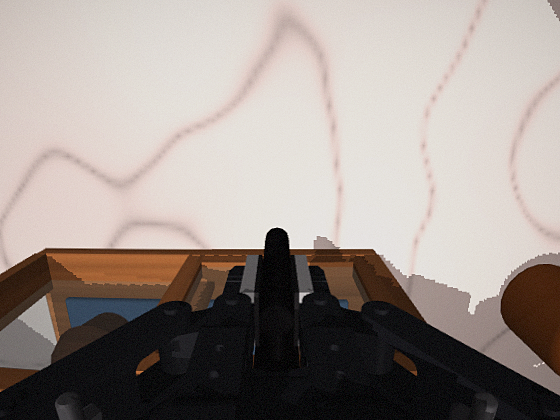

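It stopped after 88 mm, about where I expected the frame (91 ± 3). One more push will show whether that is the hard stop. Then I release and retract.

Run:
```python
from rig import ctrl
from h import *
ey=np.array([-np.sin(.0137),np.cos(.0137),0])
def rep(n):
    s=ctrl.read_state(); print(n,round(s["t"],2),np.round(s["tcp_pos"],4),np.round(s["ft_force"],1),round(s["grip_width"],4)); return np.array(s["tcp_pos"])
c=rep("0")
print(ctrl.move_linear(c+ey*.012,velocity=.02,stop_force=25)); rep("push")
ctrl.pause(.3); c=rep("held")
ctrl.let_go(); c=rep("open")
ctrl.move_linear(c+[0,0,.13],velocity=.12); rep("up")
im,d=ctrl.snapshot("wrist"); W=cloud(d,ctrl.calibration("wrist")); cv2.imwrite("pics/w4.png",im[:,:,::-1])
m=(im.max(-1)<60)&(W[...,2]>.09)&(W[...,2]<.165); m[:, :240]=0; m[:,310:]=0; m[280:]=0
print("handle",np.median(W[m],0))
```

```text
0 6.88 [0.4714 0.2383 0.1212] [ 1.2 -2.3  4.9] 0.0129
True
push 7.23 [0.4714 0.2381 0.1212] [ 0.5 -3.2  4.4] 0.0128
held 7.53 [0.4714 0.2381 0.1212] [-0.8 -2.5  5. ] 0.0126
open 8.23 [0.4716 0.2381 0.1213] [-0.1  0.7 -0.9] 0.0853
up 9.47 [0.4711 0.2379 0.2505] [ 0.1  0.5 -0.1] 0.085
handle [0.49188212 0.23935604 0.13807016]
```

View pics/w4.png

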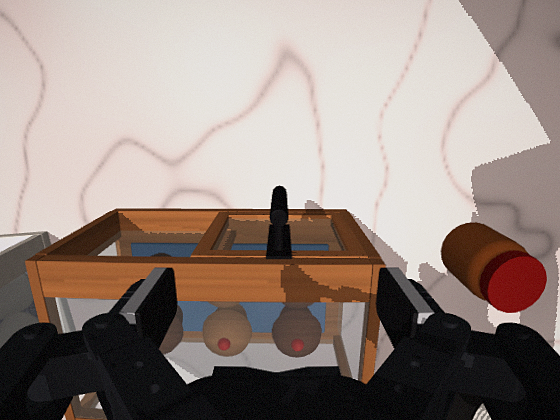

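The view shows the door against the right wall of the frame, with the handle free at (279,250). The hard stop came at the same place twice and the jar hasn't been touched, so I'm handing in.

```bash
python3 -c "
from rig import ctrl
print(ctrl.sign_off())"
```

```text
the job is handed in; nothing more can be done
None
```

I slid the cake case's door shut by its handle until it met the same hard stop twice, let go, and handed the job in at about 9.5 s; the arm never went near the cup case, pitcher or jar.

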